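# Show which lens is to be remade, and from which blank

## Task

The dark-framed spectacles need a new lens, and a colleague must be shown which one and what it will be cut from: with a fingertip, swing the half-open lid of their case right back, past upright, then point from a couple of centimetres above at the wearer's left lens (the right-hand one as seen from the robot) and dwell there for at least two seconds. Then point in the same way at the red block that sits on its lens blank in the yellow tray, and finish there, still pointing. Do not touch the spectacles, the yellow tray or what is in it, or the tools, leave the other case as it is, and pick nothing up.

Things in the scene. Friction and masses are not known exactly. Their poses are not given: they have to be found in the camera images.
- dark_case_lid (a joint): angle of the lid of the case that holds the dark spectacles: 0 shut, 1.57 upright, 1.745 its stop, right back; it starts between 0.85 and 1.15. The hinge runs along the case's long far edge; it is stiff and the lid stays where it is left; 1 to 2 N at the lip moves it
- dark_case: navy spectacle case, red lining, with the dark spectacles in it, fixed; 62 mm deep (x), 162 mm long (y). Origin: centre of its underside; +x runs from its open front (robot's side) to its hinge, z up; yaw within 0.3 rad. Lower half: open tray 21 mm high, 3 mm walls, 5 mm floor. A like case with the silver spectacles stands across the yellow tray; the two may change places
- dark_lid_lip (a point): middle of the lower front edge of that lid, 63 mm from the hinge axis: shut at (-31, 0, 22) mm in the case's frame; it swings up and back. The lid is a shell 20 mm deep beyond it, open towards the tray. Closed fingers pointing down, tips 12 mm below this edge and in front of it, swing the lid if they follow the edge's arc up and back; a level push can jam by friction while the lid is low
- dark_lid_hinge (a point): middle of the hinge axis of that case, at (32, 0, 22) mm in the case's frame; the axis runs along the case's y
- dark_spectacles: dark brown spectacles, loose, 24 g, standing on their lower rims on the case's floor: 38 mm (x) by 135 mm (y), 37 mm high (top 42 mm above the worktop). Origin: centre of their underside; lenses in front (-x, facing the robot, nearly upright), folded temples behind (+x), z up. Not to be touched
- left_lens (a point): upper rim of the wearer's left lens of the dark spectacles, above the lens's middle: at (-10, -33, 37) mm in the spectacles' frame (seen from the robot it is the right-hand lens), z up. Pointing at it means the TCP (19 mm behind the fingertips) within 18 mm of this point sideways and 19 to 70 mm above it
- yellow_tray: yellow plastic job tray, loose, 134 mm (x) by 196 mm (y), walls 32 mm high, floor 2.5 mm, a 16 mm high divider across the middle (along x); it lies between the cases. Origin: centre of its underside
- red_marked_blank: pale round uncut lens blank, 67 mm across, 13 mm thick, lying in one half of the yellow tray (either half) with the red block on it; origin: centre of its underside
- red_block: small red suction block, 22 mm across and 16 mm high, standing about in the middle of its blank, loose; origin: centre of its underside
- red_block_top (a point): top of the red block, about 32 mm above the worktop, z up. Pointing at it means the TCP within 18 mm of this point sideways and 19 to 70 mm above it
- blue_marked_blank: the other pale blank in the yellow tray, with the blue block on it; same size; origin: centre of its underside
- blue_block: small blue block like the red one, on the other blank; origin: centre of its underside
- silver_spectacles: silver-white spectacles of the same size, loose, in the other case; to be left alone; origin: centre of their underside
- silver_lid_lip (a point): middle of the lower front edge of the other case's lid, which is also half open and to be left as it is
- red_screwdriver: small screwdriver with a red end, 87 mm long, lying in front of the tray; origin: centre of its underside
- steel_tweezers: steel tweezers, 126 mm long, lying in front of the tray; origin: centre of their underside
- marker_pen: white and black marker pen, 135 mm long, lying towards the back on the right; origin: centre of its underside
- black_pliers: black-handled pliers, 139 mm long, lying towards the back on the left; origin: centre of their underside

How it is judged:
By the outcome, as a careful person would: the job done as asked, in the order asked, and still so for the second after the job is handed in, with the robot touching nothing.
It also fails if it takes over 51 s, if anything falls off the work surface, if the arm or the gripper's body presses on something with over 40 N, if the wrist force passes 120 N, or if a joint passes its speed limit or range.

## Robot

A 6-joint arm with a two-finger parallel gripper is mounted at the origin on a cart in front of the work surface, level with it; the furniture and walls round the work are solid. World frame = base frame: x ahead of the robot, y to its left, z up, the work surface at z = 0. Lengths are in m, angles in rad, forces in N, time in s.
With the tool pointing down it reaches from about 0.35 to 0.8 m from the base axis. Payload 7.3 kg.
Tool frame: the origin (TCP) lies between the finger pads, 19 mm behind the fingertips; this is the grasp point; z points along the fingers, y is the line along which they close (so a half turn about z gives the same grasp; the last joint's range is limited). The gripper opens to 85 mm and grips with 20 to 120 N. Pads are 22 mm wide; open, the fingers measure 114 mm over their backs; the gripper's body (76 mm by 85 mm) begins 54 mm behind the grasp point. The pads swing forward as they close: fully open they stand 13 mm farther back than shut.
Start: joints at [-1.47, 0.342, 1.524, -0, 1.275, -0.146], TCP at [0.128, -0.509, 0.25] pointing down, gripper open.
Joint ranges: [-2.53, 2.53], [-0.77, 2.02], [0.04, 2.7], [-1, 4.14], [0.28, 2.66], [-3.11, 3.11]. Speed limits (rad/s): [2.57, 2.57, 3.14, 3.14, 3.14, 3.14].

## Interface

Orientations are given as a unit quaternion [x, y, z, w].
In Python, from bench import bot gives the robot as it stands. The module is installed in compiled form; this text tells all that it offers.
- The arm moves only by the tool servo_tool, never from a script. Its arguments are lists of equal length, an entry for each row: "jaw": the finger opening in mm, from 0 to 85.4; "xyz": the shift along the tool's x, y, z in mm, a list of three; "spin": the turn about the tool's z in degrees. A call has exactly 5 rows; each row shifts and turns the commanded pose from where the row before left it, along the tool's axes as they then stand; what a row does not reach is not made up. A row lasts 1/8 s, in which the tool goes at most 62.5 mm and 10.7 degrees, less where a joint would pass 70% of its speed; a pose out of reach is approached as far as the arm can. A call with a gripper value outside its range is refused whole. The fingers move at their own pace and stop on an object; "grip_force" is the grip in N (left out, the last holds). Time passes only in rows, so rows that do not move let the fingers close, or fill a call up. It gives the time, the measured TCP pose, the force, the opening and the grip force at its end, in the units of the state.
- bot.sense(): the state, without advancing time (a new reading comes with each control period).
- bot.get_image(name): name is "scene" or "top"; returns a dict with "img" (420x560x3 uint8, red, green, blue), "depth" (420x560 float32, m along the optical axis (not along the pixel's ray), 0 where there is no reading), "fx", "fy", "cx", "cy" (pixels), "dist_coeffs" ([k1, k2, p1, p2, k3] as OpenCV has them; the pictures are not rectified), "cam_to_world" (4x4, takes a point from camera to world coordinates). Camera axes: x right, y down, z forward; pixel columns grow to the right and rows downward; lengths in m; the calibration is good to about 2 mm. A picture is of the moment at which its call begins.
- bot.close_job(): hands the job in; it is judged then, once.
The state is a dict: "clock": time; "qpos": joint angles; "joint_velocities": joint speeds; "effort": joint torques, N m; "position": TCP position; "orientation": TCP orientation; "contact_force": force on the tool from outside, world axes, zero at the start; "torque": the same for the moment, N m; "gripper_width": finger opening in m; "finger_force": force on a finger pad.
Only numpy, scipy, OpenCV 4.12 (cv2) and the standard library are available. Lean on these libraries where they do the work, as an engineer would, in place of code of your own. Each camera call takes 0.05 s, during which the arm holds its last target. There are 200 camera calls.

## Working session

There is one attempt and no reset: what is moved stays moved. The work goes in short steps, Python scripts to look and compute and a tool call to move; the robot and the scene stay as the last step left them, time stands still between calls to the robot, and variables do not carry over. Pictures are saved under pics/ and viewed, at most 10 in all, crops included, and the job is handed in when it is done.

Besides the shell and the picture viewer there is one more tool, called after "Emit:" as a command line: name --pt "numbers of a row" for each row, then --argument value for the rest. servo_tool: Moves the arm, as the interface text tells. Its arguments: {"type":"object","properties":{"jaw":{"type":"array","items":{"type":"number"}},"xyz":{"type":"array","items":{"type":"array","items":{"type":"number"}}},"spin":{"type":"array","items":{"type":"number"}},"grip_force":{"type":"number"}},"required":["jaw","xyz","spin"]}

```bash
mkdir -p pics; cat > h.py <<'E'
import numpy as np, cv2
from bench import bot
def grab(n):
    d=bot.get_image(n); d['K']=np.array([[d['fx'],0,d['cx']],[0,d['fy'],d['cy']],[0,0,1.]]); d['D']=np.array(d['dist_coeffs'],float); d['T']=np.array(d['cam_to_world']); return d
def cloud(d):
    h,w=d['depth'].shape; u,v=np.meshgrid(np.arange(w),np.arange(h))
    p=cv2.undistortPoints(np.stack([u,v],-1).reshape(-1,1,2).astype(float),d['K'],d['D']).reshape(h,w,2)
    z=d['depth'][...,None]; c=np.concatenate([p*z,z],-1)
    P=c@d['T'][:3,:3].T+d['T'][:3,3]; P[d['depth']==0]=np.nan; return P
def ray(d,uv,z):
    p=cv2.undistortPoints(np.array(uv,float).reshape(-1,1,2),d['K'],d['D']).reshape(-1,2)
    r=np.c_[p,np.ones(len(p))]@d['T'][:3,:3].T; o=d['T'][:3,3]
    return o+r*((z-o[2])/r[:,2])[:,None]
E
python3 - <<'E'
from h import *
for n in('top','scene'):
    d=grab(n); cv2.imwrite(f'pics/{n}0.png',d['img'][...,::-1]); print(n,d['T'].round(3).tolist(),d['fx'],(d['depth']==0).mean())
    np.savez(f'{n}0.npz',**d)
s=bot.sense(); print(s['clock'],s['position'],s['orientation'],s['gripper_width'])
E
```

```text
top [[0.03, -0.992, 0.123, 0.406], [-1.0, -0.029, 0.013, -0.018], [-0.009, -0.124, -0.992, 1.14], [0.0, 0.0, 0.0, 1.0]] 385.1576781798907 0.003941326530612245
scene [[-0.624, -0.343, 0.702, -0.157], [-0.782, 0.256, -0.569, 0.577], [0.015, -0.904, -0.428, 0.496], [0.0, 0.0, 0.0, 1.0]] 424.2370508994534 0.0038477891156462585
0.1 [ 0.12826255 -0.5087451   0.2493856 ] [ 9.92392328e-01  1.23113667e-01  3.09413957e-05 -7.00578788e-04] 0.08574176158835574
```

View pics/top0.png

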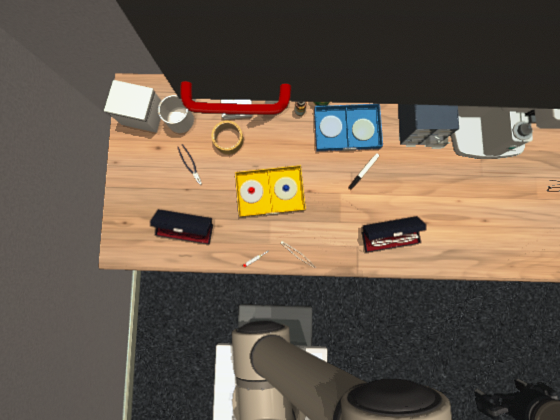

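View pics/scene0.png

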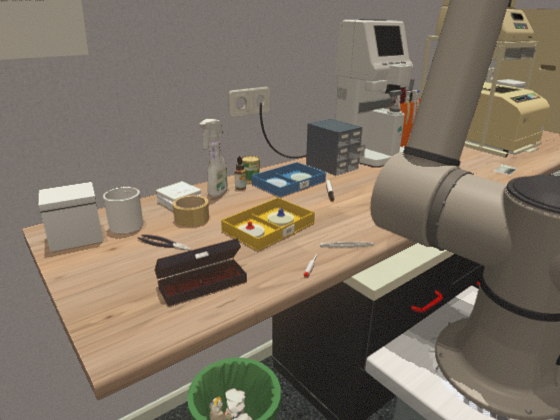

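The dark spectacles' case is on the left, at top ≈(182,227) and scene ≈(202,270). The silver case is on the right at top (393,235). The red block is in the tray's left half, at top (251,190) and scene (250,227).

```bash
python3 - <<'E'
from h import *
ims=[]
C={}
for n,(u0,v0,u1,v1) in dict(top=(145,205,220,250),scene=(145,230,255,305)).items():
    d=dict(np.load(n+'0.npz')); P=cloud(d); im=d['img']
    hsv=cv2.cvtColor(im,cv2.COLOR_RGB2HSV)
    k=hsv[...,2]<95; m=np.zeros_like(k); m[v0:v1,u0:u1]=k[v0:v1,u0:u1]; m&=P[...,2]>0.012
    C[n]=P[m]; q=P[m]; print(n,len(q),np.nanmin(q,0).round(3),np.nanmax(q,0).round(3))
    c=im[v0:v1,u0:u1,::-1]; ims.append(cv2.resize(c,(560,int(560*c.shape[0]/c.shape[1])),interpolation=cv2.INTER_CUBIC)[:400])
    red=((hsv[...,0]<8)|(hsv[...,0]>172))&(hsv[...,1]>150)&(hsv[...,2]>110)
    yel=(hsv[...,0]>20)&(hsv[...,0]<32)&(hsv[...,1]>200)
    w=np.zeros_like(red); 
    if n=='top': w[180:200,238:265]=1
    else: w[215:240,238:262]=1
    vs,us=np.nonzero(red&w); print('red',us.mean(),vs.mean(),len(us),ray(d,[[us.mean(),vs.mean()]],.03).round(4),np.nanmedian(P[red&w],0).round(4), np.nanmax(P[red&w][:,2]))
q=np.concatenate(list(C.values())); q=q[~np.isnan(q).any(1)]
for zl in np.arange(.01,.12,.01):
    s=q[(q[:,2]>=zl)&(q[:,2]<zl+.01)]
    if len(s)>5:
        r=cv2.minAreaRect((s[:,:2]*1000).astype(np.float32)); print(round(zl,3),len(s),np.round(r[0],1),np.round(r[1],1),round(r[2],1), cv2.boxPoints(r).round().tolist())
cv2.imwrite('pics/c1.png',ims[0]);cv2.imwrite('pics/c2.png',ims[1])
E
```

```text
top 1219 [0.437 0.183 0.012] [0.533 0.352 0.087]
red 251.0 189.65625 32 [[0.5992 0.0731 0.03  ]] [0.5998 0.0729 0.0251] 0.034960856999860956
scene 2626 [0.436 0.185 0.012] [0.531 0.353 0.084]
red 249.5625 225.875 32 [[0.5856 0.0836 0.03  ]] [0.5955 0.0772 0.0225] 0.03301739076535459
0.01 645 [477.4 269. ] [162.5  64.9] 82.2 [[434.0, 193.0], [498.0, 184.0], [521.0, 345.0], [456.0, 354.0]]
0.02 709 [482.  268.4] [162.4  73.6] 82.8 [[435.0, 192.0], [508.0, 183.0], [529.0, 344.0], [456.0, 354.0]]
0.03 604 [492.1 267. ] [162.1  64.1] 83.1 [[451.0, 190.0], [514.0, 183.0], [534.0, 344.0], [470.0, 351.0]]
0.04 289 [492.3 267.1] [161.6  61.2] 82.1 [[451.0, 191.0], [511.0, 183.0], [534.0, 343.0], [473.0, 351.0]]
0.05 187 [498.5 266.2] [162.3  33.6] 83.2 [[472.0, 188.0], [506.0, 184.0], [525.0, 345.0], [491.0, 349.0]]
0.06 201 [487.5 267.6] [161.8  37.5] 82.7 [[459.0, 190.0], [496.0, 185.0], [516.0, 345.0], [479.0, 350.0]]
0.07 885 [483.1 268.3] [161.7  30.1] 82.8 [[458.0, 190.0], [488.0, 186.0], [508.0, 347.0], [478.0, 350.0]]
0.08 325 [483.6 267.9] [161.1  13.7] 83.1 [[467.0, 189.0], [481.0, 187.0], [500.0, 347.0], [486.0, 349.0]]
```

View pics/c1.png

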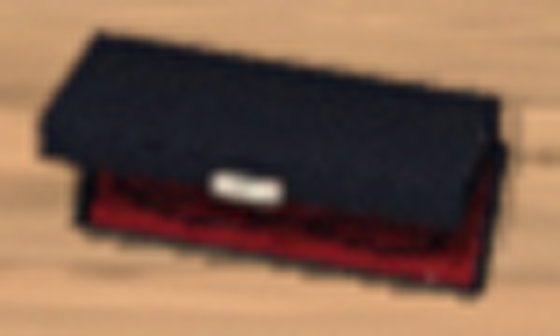

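View pics/c2.png

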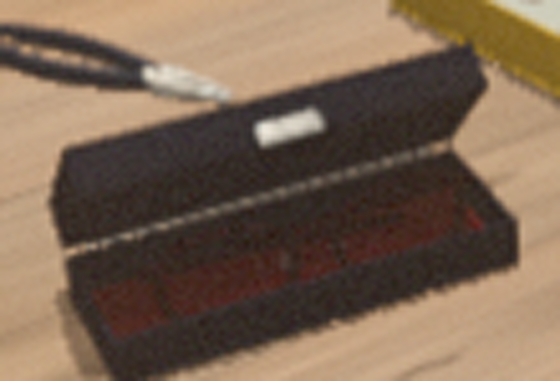

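The crops show the lid's open side facing the robot, with a white label mid-lip and the lining visible. Case centre is ≈(0.477, 0.269), yaw ≈ -7.6°, lid ≈0.87 rad. First I square the tool to the case and close the fingers, then travel.

Emit:
servo_tool --jaw '[0, 0, 0, 0, 0]' --pt "0 0 0" --pt "0 0 0" --pt "0 0 0" --pt "0 0 0" --pt "0 0 0" --spin '[4.35, 4.35, 4.35, 4.35, 4.35]'

```text
clock: 0.72
position: [0.1282, -0.5089, 0.2496]
orientation: [0.998, -0.068, -0.0, -0.0]
contact_force: [-0.3, 0.2, -0.3]
gripper_width: 0.0006
finger_force: 0.0
```

Emit:
servo_tool --jaw '[0, 0, 0, 0, 0]' --pt "28 -43 0" --pt "28 -43 0" --pt "28 -43 0" --pt "28 -43 0" --pt "29 -43 0" --spin '[0, 0, 0, 0, 0]'

```text
clock: 1.35
position: [0.2972, -0.3132, 0.2498]
orientation: [0.998, -0.067, -0.0, -0.0]
contact_force: [-0.4, -0.3, -0.4]
gripper_width: 0.0002
finger_force: 0.0
```

Emit:
servo_tool --jaw '[0, 0, 0, 0, 0]' --pt "29 -43 0" --pt "29 -43 0" --pt "29 -41 0" --pt "-4 -45 0" --pt "-5 -47 0" --spin '[0, 0, 0, 0, 0]'

```text
clock: 1.98
position: [0.4028, -0.1064, 0.2495]
orientation: [0.998, -0.066, -0.0, -0.0]
contact_force: [0.5, 0.5, -0.5]
gripper_width: 0.0
finger_force: 0.0
```

Emit:
servo_tool --jaw '[0, 0, 0, 0, 0]' --pt "-5 -47 0" --pt "-5 -47 0" --pt "-5 -47 0" --pt "-5 -47 0" --pt "-5 -47 0" --spin '[0, 0, 0, 0, 0]'

```text
clock: 2.6
position: [0.4088, 0.1298, 0.2498]
orientation: [0.998, -0.066, -0.0, 0.0]
contact_force: [1.3, -0.2, -0.1]
gripper_width: 0.0002
finger_force: 0.0
```

Emit:
servo_tool --jaw '[0, 0, 0, 0, 0]' --pt "-4 -47 0" --pt "-4 -47 0" --pt "-4 -47 0" --pt "0 0 50" --pt "0 0 50" --spin '[0, 0, 0, 0, 0]'

```text
clock: 3.22
position: [0.4157, 0.2704, 0.1487]
orientation: [0.998, -0.066, 0.0, -0.0]
contact_force: [1.0, -0.5, -0.4]
gripper_width: -0.0001
finger_force: 0.0
```

Emit:
servo_tool --jaw '[0, 0, 0, 0, 0]' --pt "0 0 40" --pt "0 0 33" --pt "0 0 0" --pt "0 0 0" --pt "0 0 0" --spin '[0, 0, 0, 0, 0]'

```text
clock: 3.85
position: [0.4168, 0.27, 0.0784]
orientation: [0.998, -0.066, 0.001, -0.001]
contact_force: [0.3, 0.7, -0.0]
gripper_width: -0.0001
finger_force: 0.0
```

```bash
python3 - <<'E'
from h import *
d=grab('scene'); c=d['img'][150:320,110:310,::-1]; cv2.imwrite('pics/c3.png',cv2.resize(c,(700,595),interpolation=cv2.INTER_CUBIC))
p=np.array(bot.sense()['position'])*1000; y=np.radians(-7.6); r=p[:2]-[477,269]
print(p,'case frame',np.cos(y)*r[0]+np.sin(y)*r[1],-np.sin(y)*r[0]+np.cos(y)*r[1])
E
```

```text
[416.71658837 269.98969856  78.32572847] case frame -59.88474838179772 -6.99186181927646
```

View pics/c3.png

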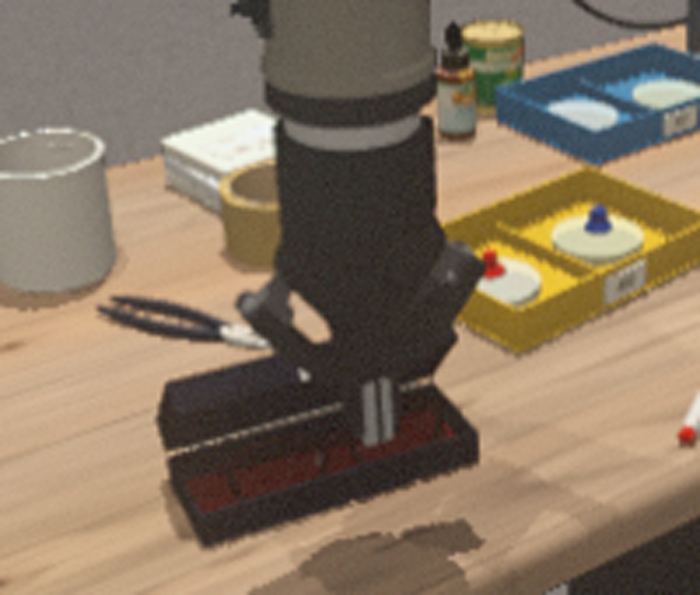

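Fingers are closed in front of the lip, clear of the case: tips at crop ≈(378,440), tip z ≈59 mm. Moving to contact.

Emit:
servo_tool --jaw '[0, 0, 0, 0, 0]' --pt "10 0 0" --pt "10 0 0" --pt "10 0 0" --pt "5 0 0" --pt "5 0 0" --spin '[0, 0, 0, 0, 0]'

```text
clock: 4.53
position: [0.4558, 0.2642, 0.0768]
orientation: [0.998, -0.066, -0.0, 0.0]
contact_force: [-0.2, -0.5, 0.9]
gripper_width: -0.0
finger_force: 0.0
```

Emit:
servo_tool --jaw '[0, 0, 0, 0, 0]' --pt "2 0 -1.5" --pt "2 0 -1.5" --pt "2.5 0 -1.5" --pt "2.5 0 -1.5" --pt "2.5 0 -1" --spin '[0, 0, 0, 0, 0]'

```text
clock: 5.15
position: [0.4671, 0.2629, 0.0842]
orientation: [0.998, -0.066, 0.0, -0.0]
contact_force: [-2.7, 0.1, 1.3]
gripper_width: -0.0002
finger_force: 0.9
```

Emit:
servo_tool --jaw '[0, 0, 0, 0, 0]' --pt "3.5 0 -2" --pt "3.5 0 -1.5" --pt "4 0 -1.5" --pt "4 0 -1" --pt "4 0 -1" --spin '[0, 0, 0, 0, 0]'

```text
clock: 5.78
position: [0.4862, 0.2603, 0.091]
orientation: [0.998, -0.066, 0.0, -0.0]
contact_force: [-0.5, -0.8, 0.7]
gripper_width: -0.0001
finger_force: 0.5
```

Emit:
servo_tool --jaw '[0, 0, 0, 0, 0]' --pt "4 0 -0.5" --pt "3 0 0" --pt "3 0 0" --pt "3 0 0" --pt "2 0 0" --spin '[0, 0, 0, 0, 0]'

```text
clock: 6.4
position: [0.5009, 0.2583, 0.0914]
orientation: [0.998, -0.066, -0.0, 0.0]
contact_force: [-0.8, -0.4, 0.2]
gripper_width: -0.0001
finger_force: 0.3
```

Emit:
servo_tool --jaw '[0, 0, 0, 0, 0]' --pt "2 0 0" --pt "1.5 0 0.5" --pt "1 0 0" --pt "1 0 0" --pt "0 0 0" --spin '[0, 0, 0, 0, 0]'

```text
clock: 7.02
position: [0.5062, 0.2576, 0.0909]
orientation: [0.998, -0.066, 0.0, 0.0]
contact_force: [-0.6, 0.1, 0.4]
gripper_width: 0.0002
finger_force: 0.1
```

Emit:
servo_tool --jaw '[0, 0, 0, 0, 0]' --pt "0.5 0 0" --pt "0.5 0 0" --pt "0.5 0 0" --pt "0 0 0" --pt "0 0 0" --spin '[0, 0, 0, 0, 0]'

```text
clock: 7.65
position: [0.5077, 0.2574, 0.091]
orientation: [0.998, -0.066, 0.0, 0.0]
contact_force: [0.0, 0.1, 0.3]
gripper_width: 0.0001
finger_force: 0.2
```

Emit:
servo_tool --jaw '[0, 0, 0, 0, 0]' --pt "1 0 0" --pt "0.5 0 0" --pt "0.5 0 0" --pt "0.5 0 0" --pt "0.5 0 0" --spin '[0, 0, 0, 0, 0]'

```text
clock: 8.28
position: [0.5086, 0.2572, 0.0908]
orientation: [0.998, -0.066, -0.002, 0.0]
contact_force: [-9.6, 1.9, 4.6]
gripper_width: -0.0001
finger_force: 4.9
```

```bash
python3 - <<'E'
from h import *
s=bot.sense();print(s['contact_force'])
d=grab('scene'); c=d['img'][150:320,110:310,::-1]; cv2.imwrite('pics/c4.png',cv2.resize(c,(700,595),interpolation=cv2.INTER_CUBIC))
E
```

```text
[-9.5580785   1.85868535  4.61714695]
```

View pics/c4.png

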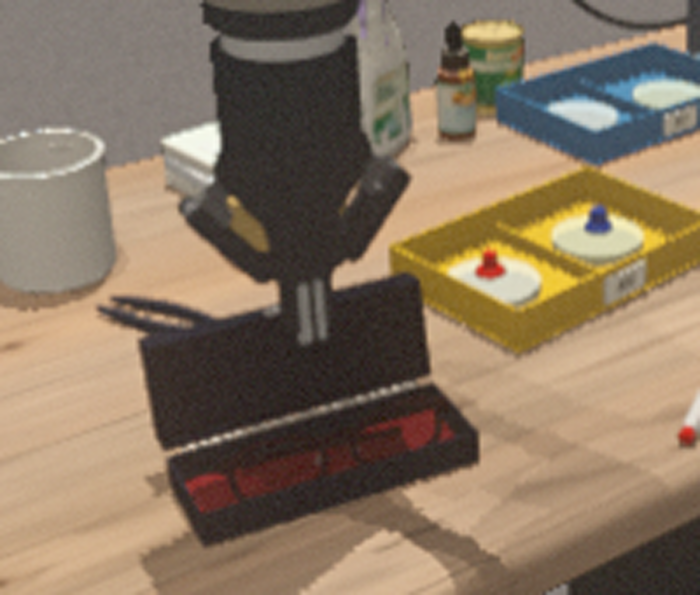

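The lid is back against its stop (force jumped to 10 N) and the spectacles are visible at crop ≈(330,460). Backing off and clearing the view.

Emit:
servo_tool --jaw '[0, 0, 0, 0, 0]' --pt "-8 0 0" --pt "-15 0 0" --pt "-15 0 -20" --pt "0 0 -40" --pt "0 0 -40" --spin '[0, 0, 0, 0, 0]'

```text
clock: 8.95
position: [0.4722, 0.2621, 0.192]
orientation: [0.998, -0.066, 0.0, 0.0]
contact_force: [1.4, 0.7, -0.1]
gripper_width: 0.0002
finger_force: 0.0
```

Emit:
servo_tool --jaw '[0, 0, 0, 0, 0]' --pt "0 50 -20" --pt "0 50 0" --pt "0 50 0" --pt "0 50 0" --pt "0 50 0" --spin '[0, 0, 0, 0, 0]'

```text
clock: 9.57
position: [0.4391, 0.013, 0.2112]
orientation: [0.998, -0.066, 0.001, 0.0]
contact_force: [0.8, 0.0, 0.4]
gripper_width: 0.0002
finger_force: 0.0
```

```bash
python3 - <<'E'
from h import *
s=bot.sense();print(s['clock'],s['position'],s['contact_force'])
ims=[];c0=np.array([477,269.]);y=np.radians(-7.6);R=np.array([[np.cos(y),np.sin(y)],[-np.sin(y),np.cos(y)]])
for n,(u0,v0,u1,v1) in dict(top=(145,205,220,250),scene=(140,225,255,310)).items():
    d=grab(n); np.savez(n+'1.npz',**d); P=cloud(d)*1000; c=d['img'][v0:v1,u0:u1,::-1]
    ims.append(cv2.resize(c,(500,int(500*c.shape[0]/c.shape[1])),interpolation=cv2.INTER_CUBIC)[:300] if n=='top' else cv2.resize(c,(500,300),interpolation=cv2.INTER_CUBIC))
    L=(P[...,:2]-c0)@R.T; Z=P[...,2]
    w=(abs(L[...,1])<90)&(abs(L[...,0])<65)&(Z>8)
    print(n,'lid angle pts: highest x/z', [ (lo,np.round(np.nanmedian(L[w&(Z>lo)&(Z<lo+10)],0),1).tolist(),int((w&(Z>lo)&(Z<lo+10)).sum())) for lo in (45,55,65,75,85)])
    # spectacles: above lower tray, inside cavity
    s=(abs(L[...,1])<76)&(L[...,0]>-27)&(L[...,0]<22)&(Z>26)&(Z<48)
    q=np.c_[L[s],Z[s]]; print(len(q),np.percentile(q,[2,25,50,75,98],axis=0).round(1).tolist())
    m=q[:,2]>34; print('x,y,z top pts', len(q[m]), np.round(q[m][np.argsort(q[m][:,1])][::max(1,m.sum()//14)],0).tolist())
cv2.imwrite('pics/c5.png',np.vstack(ims))
E
```

```text
9.575 [0.439065   0.01298882 0.21116349] [0.82865603 0.03341213 0.39881639]
top lid angle pts: highest x/z [(45, [38.4, -32.9], 13), (55, [43.4, -80.2], 11), (65, [51.3, -80.6], 7), (75, [54.8, -2.2], 337), (85, [48.9, -0.4], 77)]
95 [[-15.6, -67.6, 27.7], [-12.7, -39.1, 31.6], [-11.1, 4.9, 36.8], [-6.3, 40.6, 40.2], [0.7, 63.2, 45.5]]
x,y,z top pts 63 [[-11.0, -69.0, 36.0], [-9.0, -65.0, 36.0], [-4.0, -58.0, 35.0], [-12.0, -49.0, 41.0], [-10.0, -44.0, 46.0], [-12.0, -33.0, 45.0], [-10.0, -25.0, 38.0], [-15.0, -10.0, 34.0], [-17.0, -3.0, 38.0], [-13.0, 12.0, 40.0], [-11.0, 18.0, 41.0], [-13.0, 29.0, 41.0], [-11.0, 36.0, 39.0], [-10.0, 46.0, 38.0], [-11.0, 54.0, 38.0], [-9.0, 61.0, 36.0]]
scene lid angle pts: highest x/z [(45, [56.2, 4.5], 377), (55, [57.9, 3.0], 369), (65, [59.5, 3.3], 353), (75, [52.0, 11.8], 288), (85, [46.1, 6.6], 65)]
251 [[-15.7, -67.1, 26.7], [-12.9, -43.0, 30.3], [-11.2, -3.7, 34.9], [-5.5, 37.4, 40.0], [1.5, 62.1, 43.7]]
x,y,z top pts 137 [[-12.0, -69.0, 38.0], [-12.0, -63.0, 36.0], [-11.0, -53.0, 43.0], [-13.0, -43.0, 42.0], [-8.0, -35.0, 42.0], [-12.0, -25.0, 41.0], [-11.0, -17.0, 36.0], [-13.0, -5.0, 37.0], [-12.0, 8.0, 36.0], [-13.0, 16.0, 39.0], [-11.0, 25.0, 41.0], [-10.0, 33.0, 40.0], [-12.0, 42.0, 40.0], [-13.0, 50.0, 39.0], [-16.0, 57.0, 36.0], [-13.0, 63.0, 37.0]]
```

View pics/c5.png

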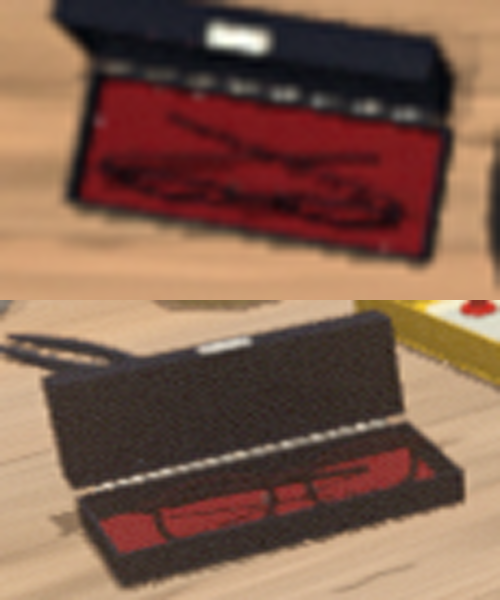

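Lid right back; spectacles untouched, left lens rim ≈(0.461, 0.236, 0.042) (right-hand lens, crop ≈(365,480) in scene half). Moving over it.

Emit:
servo_tool --jaw '[0, 0, 0, 0, 0]' --pt "-2 -50 0" --pt "-2 -50 0" --pt "-2 -50 0" --pt "-2 -50 0" --pt "0 -20 0" --spin '[0, 0, 0, 0, 0]'

```text
clock: 10.3
position: [0.4602, 0.2363, 0.2108]
orientation: [0.998, -0.065, 0.0, -0.0]
contact_force: [0.0, -0.2, 0.4]
gripper_width: 0.0003
finger_force: 0.0
```

Emit:
servo_tool --jaw '[0, 0, 0, 0, 0]' --pt "0 0 30" --pt "0 0 30" --pt "0 0 25" --pt "0 0 0" --pt "0 0 0" --spin '[0, 0, 0, 0, 0]'

```text
clock: 10.92
position: [0.4615, 0.2334, 0.1269]
orientation: [0.998, -0.066, 0.001, -0.0]
contact_force: [1.0, -0.4, -0.5]
gripper_width: -0.0
finger_force: 0.0
```

Down to 82 mm, then dwell 3 s.

Emit:
servo_tool --jaw '[0, 0, 0, 0, 0]' --pt "0 -2 20" --pt "0 0 15" --pt "0 0 10" --pt "0 0 0" --pt "0 0 0" --spin '[0, 0, 0, 0, 0]'

```text
clock: 11.55
position: [0.4617, 0.2354, 0.0814]
orientation: [0.998, -0.066, 0.0, -0.0]
contact_force: [0.3, -0.3, 0.7]
gripper_width: 0.0002
finger_force: 0.0
```

Emit:
servo_tool --jaw '[0, 0, 0, 0, 0]' --pt "0 0 0" --pt "0 0 0" --pt "0 0 0" --pt "0 0 0" --pt "0 0 0" --spin '[0, 0, 0, 0, 0]'

```text
clock: 12.18
position: [0.4613, 0.2353, 0.081]
orientation: [0.998, -0.066, -0.0, 0.0]
contact_force: [-0.3, 0.3, -0.1]
gripper_width: -0.0
finger_force: 0.0
```

Emit:
servo_tool --jaw '[0, 0, 0, 0, 0]' --pt "0 0 0" --pt "0 0 0" --pt "0 0 0" --pt "0 0 0" --pt "0 0 0" --spin '[0, 0, 0, 0, 0]'

```text
clock: 12.8
position: [0.4613, 0.2353, 0.081]
orientation: [0.998, -0.066, 0.0, 0.0]
contact_force: [-0.7, -0.0, 0.5]
gripper_width: -0.0004
finger_force: 0.0
```

Emit:
servo_tool --jaw '[0, 0, 0, 0, 0]' --pt "0 0 0" --pt "0 0 0" --pt "0 0 0" --pt "0 0 0" --pt "0 0 0" --spin '[0, 0, 0, 0, 0]'

```text
clock: 13.42
position: [0.4613, 0.2353, 0.081]
orientation: [0.998, -0.066, -0.0, 0.0]
contact_force: [0.8, 0.2, -0.0]
gripper_width: 0.0001
finger_force: 0.0
```

Emit:
servo_tool --jaw '[0, 0, 0, 0, 0]' --pt "0 0 0" --pt "0 0 0" --pt "0 0 0" --pt "0 0 0" --pt "0 0 0" --spin '[0, 0, 0, 0, 0]'

```text
clock: 14.05
position: [0.4613, 0.2353, 0.0809]
orientation: [0.998, -0.066, -0.0, 0.0]
contact_force: [0.1, -1.5, -0.3]
gripper_width: -0.0001
finger_force: 0.0
```

Emit:
servo_tool --jaw '[0, 0, 0, 0, 0]' --pt "0 0 0" --pt "0 0 0" --pt "0 0 0" --pt "0 0 0" --pt "0 0 0" --spin '[0, 0, 0, 0, 0]'

```text
clock: 14.68
position: [0.4613, 0.2353, 0.0809]
orientation: [0.998, -0.066, -0.0, 0.0]
contact_force: [0.1, -0.1, 0.6]
gripper_width: 0.0001
finger_force: 0.0
```

```bash
python3 - <<'E'
from h import *
s=bot.sense();print(s['clock'],s['position'],s['contact_force'])
d=grab('scene'); c=d['img'][150:320,110:310,::-1]; cv2.imwrite('pics/c6.png',cv2.resize(c,(700,595),interpolation=cv2.INTER_CUBIC))
E
```

```text
14.675 [0.46128581 0.23533341 0.08093936] [ 0.08142585 -0.10681718  0.63549228]
```

View pics/c6.png

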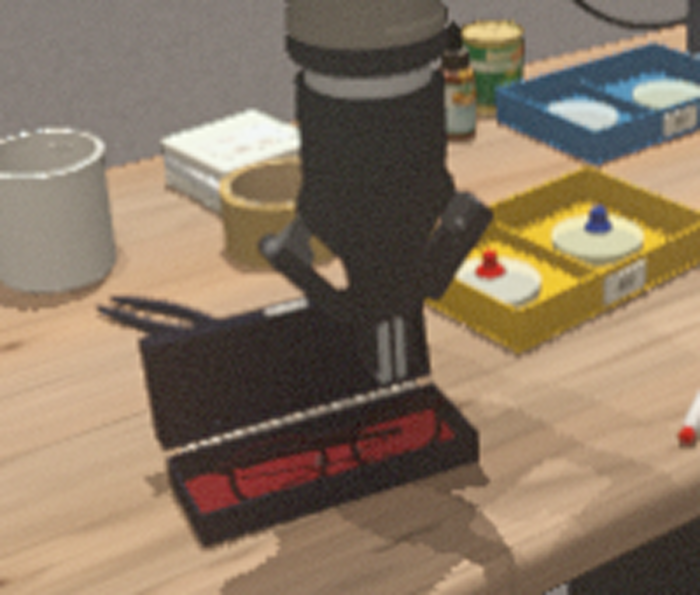

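Fingertips hover over the right-hand lens (crop ≈(392,380)), nothing touched. Now the red block at ≈(0.599, 0.074).

Emit:
servo_tool --jaw '[0, 0, 0, 0, 0]' --pt "0 0 -30" --pt "0 0 -40" --pt "0 0 -40" --pt "15 14 0" --pt "30 27 0" --spin '[0, 0, 0, 0, 0]'

```text
clock: 15.35
position: [0.5004, 0.1886, 0.1908]
orientation: [0.998, -0.065, -0.0, 0.0]
contact_force: [1.0, 0.5, -0.3]
gripper_width: 0.0002
finger_force: 0.0
```

Emit:
servo_tool --jaw '[0, 0, 0, 0, 0]' --pt "35 30 0" --pt "35 30 0" --pt "28 25 0" --pt "15 15 0" --pt "0 0 0" --spin '[0, 0, 0, 0, 0]'

```text
clock: 15.98
position: [0.5993, 0.0735, 0.1899]
orientation: [0.998, -0.067, -0.001, 0.0]
contact_force: [-0.3, 0.7, -0.7]
gripper_width: -0.0001
finger_force: 0.0
```

Emit:
servo_tool --jaw '[0, 0, 0, 0, 0]' --pt "0 0 30" --pt "0 0 30" --pt "0 0 20" --pt "0 0 0" --pt "0 0 0" --spin '[0, 0, 0, 0, 0]'

```text
clock: 16.6
position: [0.5993, 0.0754, 0.1119]
orientation: [0.998, -0.066, 0.001, -0.0]
contact_force: [-0.1, 1.0, -0.7]
gripper_width: 0.0003
finger_force: 0.0
```

Down to TCP 73 mm, dwell over 2 s, and check.

Emit:
servo_tool --jaw '[0, 0, 0, 0, 0]' --pt "0 0 20" --pt "0 0 12" --pt "0 0 6" --pt "0 0 0" --pt "0 0 0" --spin '[0, 0, 0, 0, 0]'

```text
clock: 17.23
position: [0.5996, 0.0747, 0.0736]
orientation: [0.998, -0.066, 0.001, 0.0]
contact_force: [0.0, -1.1, 0.8]
gripper_width: -0.0002
finger_force: 0.0
```

Emit:
servo_tool --jaw '[0, 0, 0, 0, 0]' --pt "0 0 0" --pt "0 0 0" --pt "0 0 0" --pt "0 0 0" --pt "0 0 0" --spin '[0, 0, 0, 0, 0]'

```text
clock: 17.85
position: [0.5992, 0.0746, 0.073]
orientation: [0.998, -0.066, -0.0, 0.0]
contact_force: [0.6, 0.5, 0.4]
gripper_width: 0.0004
finger_force: 0.0
```

Emit:
servo_tool --jaw '[0, 0, 0, 0, 0]' --pt "0 0 0" --pt "0 0 0" --pt "0 0 0" --pt "0 0 0" --pt "0 0 0" --spin '[0, 0, 0, 0, 0]'

```text
clock: 18.48
position: [0.5993, 0.0747, 0.073]
orientation: [0.998, -0.066, 0.0, 0.0]
contact_force: [0.1, 1.0, -0.7]
gripper_width: 0.0003
finger_force: 0.0
```

Emit:
servo_tool --jaw '[0, 0, 0, 0, 0]' --pt "0 0 0" --pt "0 0 0" --pt "0 0 0" --pt "0 0 0" --pt "0 0 0" --spin '[0, 0, 0, 0, 0]'

```text
clock: 19.1
position: [0.5992, 0.0747, 0.073]
orientation: [0.998, -0.066, -0.0, 0.0]
contact_force: [0.3, -1.0, 0.2]
gripper_width: 0.0
finger_force: 0.0
```

Emit:
servo_tool --jaw '[0, 0, 0, 0, 0]' --pt "0 0 0" --pt "0 0 0" --pt "0 0 0" --pt "0 0 0" --pt "0 0 0" --spin '[0, 0, 0, 0, 0]'

```text
clock: 19.73
position: [0.5992, 0.0747, 0.073]
orientation: [0.998, -0.066, -0.0, 0.0]
contact_force: [0.4, 0.3, -0.2]
gripper_width: 0.0001
finger_force: 0.0
```

```bash
python3 - <<'E'
from h import *
s=bot.sense();print(s['clock'],s['position'],s['contact_force'])
d=grab('scene'); c=d['img'][150:320,110:350,::-1]; cv2.imwrite('pics/c7.png',cv2.resize(c,(800,567),interpolation=cv2.INTER_CUBIC))
E
```

```text
19.725 [0.59922501 0.07466704 0.07295637] [ 0.36914106  0.34199481 -0.19972434]
```

View pics/c7.png

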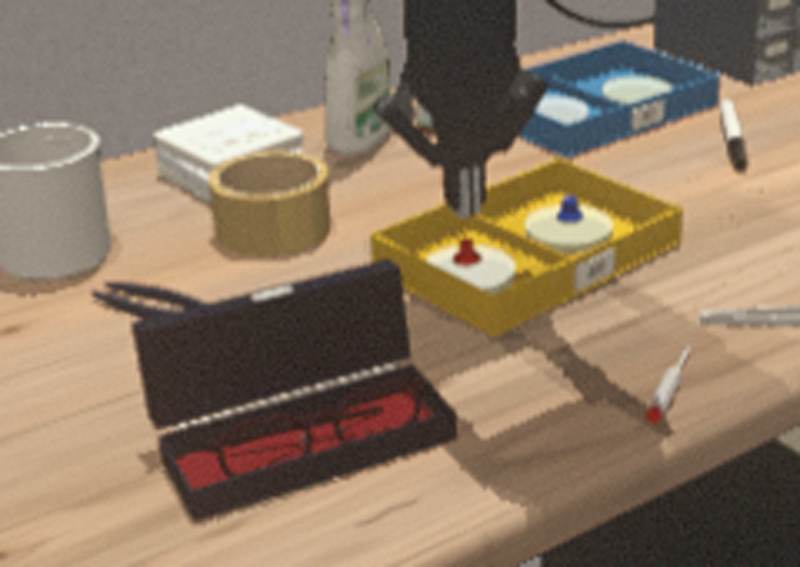

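The fingertips (crop ≈(465,210)) point straight down at the red block (468,252). The lid is still right back.

```bash
python3 -c "from bench import bot; print(bot.close_job())"
```

```text
the job is handed in; nothing more can be done
None
```

Job handed in at about 20 s: the dark case's lid is right back against its stop, the wearer's left lens was pointed at for about 3 s, and the arm finished still pointing at the red block; no contact was felt apart from pushing the lid.

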